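Pop the touch-latch lid of the red ingredient chest

ROBOT

A 7-joint arm with a two-finger parallel gripper is mounted at the origin on the work surface. World frame = base frame: x ahead of the robot, y to its left, z up, the work surface at z = 0. Lengths are in mm, angles in degrees, forces in N, time in s.
With the tool pointing down it reaches from about 400 to 900 mm from the base axis. Payload 5.5 kg.
Tool frame: the origin (TCP) lies at the very end of the fingers, on their centre line; the grasp point (between the pads) lies 19 mm behind it; z points along the fingers, y is the line along which they close (so a half turn about z gives the same grasp; the last joint's range is limited). The gripper opens to 92 mm and grips with 3 to 60 N. Pads are 19 mm wide; open, the fingers measure 130 mm over their backs; the gripper's body (75 mm by 190 mm) begins 47 mm behind the grasp point.
Start: joints at [-56.024, 28.699, -24.465, 88.831, 12.651, 65.22, -12.049], TCP at [210.467, 614.982, 226.729] pointing down, gripper open.
Joint ranges: [-164.97, 164.97], [-17.58, 116.51], [-87.97, 89.64], [11.32, 138.91], [-80.73, 260.73], [10.89, 115.49], [-147.41, 147.41]. Speed limits (degrees/s): [147.25, 147.25, 180, 180, 180, 180, 180].

INTERFACE

Orientations are given as a 3x3 rotation matrix whose columns are the frame's x, y, z axes.
In Python, from plant import manip, imaging, finish_job gives the robot as it stands. The module is installed in compiled form; this text tells all that it offers.
- The arm moves only by the tool drive_tool, never from a script. Its argument "rows" is a list that holds one entry, the list of rows, each a list of 6 numbers: the shift along the tool's x, y, z in m, then the turn, a rotation vector about the tool's x, y, z in rad. In form: [[[x, y, z, ax, ay, az], ...]]. A call has 1 to 5 rows; each row shifts and turns the commanded pose from where the row before left it, along the tool's axes as they then stand; what a row does not reach is not made up. A row lasts 1/10 s, in which the tool goes at most 50 mm and 8.59 degrees, less where a joint would pass 70% of its speed; a pose out of reach is approached as far as the arm can. A call with a gripper value outside its range is refused whole. "grip" is the gripper's target within -1 to 1 (shut at 1, half-way at 0, fully open at -1), set as the call begins (left out, the last holds). The fingers move at their own pace and stop on an object; the grip force is fixed at half the most. Time passes only in rows, so rows that do not move let the fingers close. It gives the time, the measured TCP pose, the force, the opening and the grip force at its end, in the units of the state.
- manip.sense(): the state, without advancing time (a new reading comes with each control period).
- imaging.camera(name): name is "scene" or "side" or "wrist"; returns a dict with "pixels" (480x640x3 uint8, red, green, blue), "K" (3x3 intrinsics, pixels), "k1" (the pictures are not rectified: a ray, as slopes to the right and down, at radius r is drawn at 1 + k1 r^2 times it, then the intrinsics apply), "cam_to_world" (4x4, takes a point from camera to world coordinates). Camera axes: x right, y down, z forward; pixel columns grow to the right and rows downward; lengths in mm; the calibration is good to about 2 mm. A picture is of the moment at which its call begins. There is no depth.
- finish_job(): hands the job in; it is judged then, once.
The state is a dict: "clock": time; "qpos": joint angles; "joint_vel": joint speeds; "joint_efforts": joint torques, N m; "tcp_pos": TCP position; "tool_rot": TCP orientation; "force": force on the tool from outside, world axes, zero at the start; "moment": the same for the moment, N m; "grip_width": finger opening in mm; "gripper_force": force on a finger pad.
Only numpy, scipy, OpenCV 4.12 (cv2) and the standard library are available. Lean on these libraries where they do the work, as an engineer would, in place of code of your own. Each camera call takes 0.05 s, during which the arm holds its last target. There are 200 camera calls.

TASK

The tin with the yellow band is in the way on the red lid: with the fingertips, slide it sideways, without lifting it, until it stands wholly on the bare steel top beside the lid. Then press down on the white round mark of the red lid so that its push-to-open catch lets go, and let the lid spring ajar. Leave the tin standing, the red lid ajar, and the blue lid and everything else as they are.

Things in the scene. Friction and masses are not known exactly. Their poses are not given: they have to be found in the camera images.
- red_chest: Steel chest fixed to the table, 200 deep (x) x 280 wide (y) x 120 mm high, turned up to 9 deg; left or right of the blue one. Origin: centre of underside; x away from the robot, y left. Top, in chest mm: bare steel landing y -140 to -22, full depth, z 120; red lid x -90 to 80, y -20 to 130, z 120.5, level with the landing across a 2 mm gap; narrow rims, z 120, behind and left of the lid; front wall 15 mm lower.
- red_landing (a point): Centre of the bare steel landing of the red chest, on its top face (chest x 0, y -81, z 120 mm); axes as the red chest's.
- red_press (a point): Centre of the white round mark (30 mm wide) on the top of the red lid, in the middle of its width, 35 mm behind its front edge and 135 mm from the hinge; it moves with the lid. With the lid shut it is at chest x -55, y +55, z 120.5 mm.
- red_lid (a joint): Red lid angle (rad): 0 shut, negative pressed in, positive open. Hinged on its far (+x) edge, opens upward. 6 to 8 N down on the mark presses it; the catch lets go 3 to 4 mm down, stop at -0.05 (7 mm). Then it springs up after the retreating finger to 0.38 in about 1 s (front edge 63 mm up). It does not catch again if pushed down. The tin's weight does not release it.
- tin: Loose grey round tin with a yellow band, upright, 66 mm diameter, 70 mm high, 0.15 to 0.26 kg; origin at the centre of its underside. Starts standing on the red lid.
- blue_chest: The same chest with a blue lid; same frame and sizes. To be left alone.
- blue_lid (a joint): Angle of the blue lid (rad), as for the red lid. Stays shut, 0.
- jar: Bystander: amber glass jar, 60 mm diameter, 80 mm high, standing on the landing of the blue chest; origin at the centre of its underside.
- bowl: Bystander: steel mixing bowl, 240 mm diameter, 85 mm high, on the table to the left; origin under its centre.
- tub: Bystander: white open tub 120 x 240 x 90 mm on the table behind the chests; origin under its centre.
- can_a: Bystander: grey food can with a yellow band, 72 mm diameter, 90 mm high, on the table behind the chests; not the tin on the red lid.
- can_b: Bystander: grey food can with a green band, 72 mm diameter, 90 mm high, on the table behind the chests.
- spoon: Bystander: cooking spoon lying on the table to the right.
- mug: Bystander: white mug, 80 mm diameter, 90 mm high, at the far right.
Not all that is in view belongs to the job. Leave any purple look-alike of the tin alone.

How it is judged:
By the outcome, as a careful person would: the job done as asked, in the order asked, and still so for the second after the job is handed in, with the robot touching nothing.
It also fails if it takes over 51 s, if anything falls off the work surface, if the arm or the gripper's body presses on something with over 40 N, if the wrist force passes 120 N, or if a joint passes its speed limit or range.

## Working session

There is one attempt and no reset: what is moved stays moved. The work goes in short steps, Python scripts to look and compute and a tool call to move; the robot and the scene stay as the last step left them, time stands still between calls to the robot, and variables do not carry over. Pictures are saved under pics/ and viewed, at most 10 in all, crops included, and the job is handed in when it is done.

Besides the shell and the picture viewer there is one more tool, called after "Request:" by a JSON object that holds its "method" and its "body", one argument or row to a line. drive_tool: Moves the arm, as the interface text tells. Its arguments: {"type":"object","properties":{"rows":{"type":"array","items":{"type":"array","items":{"type":"array","items":{"type":"number"}}}},"grip":{"type":"number"}},"required":["rows"]}

```bash
mkdir -p pics; cat > h.py <<'E'
import numpy as np, cv2, json
from plant import manip, imaging
def shot(n,f):
    c=imaging.camera(n); cv2.imwrite(f'pics/{f}.png',c['pixels'][:,:,::-1])
    json.dump({k:np.asarray(c[k]).tolist() for k in('K','k1','cam_to_world')},open(f'pics/{f}.json','w'))
def ld(f):
    c=json.load(open(f'pics/{f}.json')); return np.array(c['K']),float(c['k1']),np.array(c['cam_to_world'])
def at_z(f,uv,z):
    K,k1,T=ld(f); p=cv2.undistortPoints(np.array([[uv]],float),K,np.array([k1,0,0,0.]))[0,0]
    d=T[:3,:3]@np.array([p[0],p[1],1]); o=T[:3,3]; return o+d*(z-o[2])/d[2]
E
python3 - <<'E'
from h import *
shot('scene','s1'); shot('side','d1')
s=manip.sense(); print(s['clock'],s['tcp_pos'],np.round(s['tool_rot'],3),s['force'])
for f in('s1','d1'): print(ld(f))
E
```

```text
0.1 [210.319383   614.36160517 225.77166951] [[-0.946  0.324 -0.001]
 [ 0.324  0.946 -0.002]
 [ 0.    -0.002 -1.   ]] [0.1036779  0.02202395 0.41017439]
(array([[475.68019407,   0.        , 316.16834416],
       [  0.        , 475.68019407, 236.41403494],
       [  0.        ,   0.        ,   1.        ]]), -0.015186879165663553, array([[ 6.99866164e-01,  4.10608867e-01, -5.84455055e-01,
         1.43043976e+03],
       [ 7.14264355e-01, -4.06574155e-01,  5.69669982e-01,
        -8.48832626e+02],
       [-3.71277392e-03, -8.16148157e-01, -5.77830772e-01,
         9.72095658e+02],
       [ 0.00000000e+00,  0.00000000e+00,  0.00000000e+00,
         1.00000000e+00]]))
(array([[444.90489217,   0.        , 320.78258674],
       [  0.        , 444.90489217, 241.3928568 ],
       [  0.        ,   0.        ,   1.        ]]), -0.07712788387107283, array([[ 8.84805949e-01, -2.87339596e-01,  3.66816560e-01,
         3.90026240e+01],
       [-4.65959674e-01, -5.45830085e-01,  6.96384305e-01,
        -9.13538971e+02],
       [ 1.20728834e-04, -7.87086701e-01, -6.16842371e-01,
         9.14867588e+02],
       [ 0.00000000e+00,  0.00000000e+00,  0.00000000e+00,
         1.00000000e+00]]))
```

View pics/s1.png

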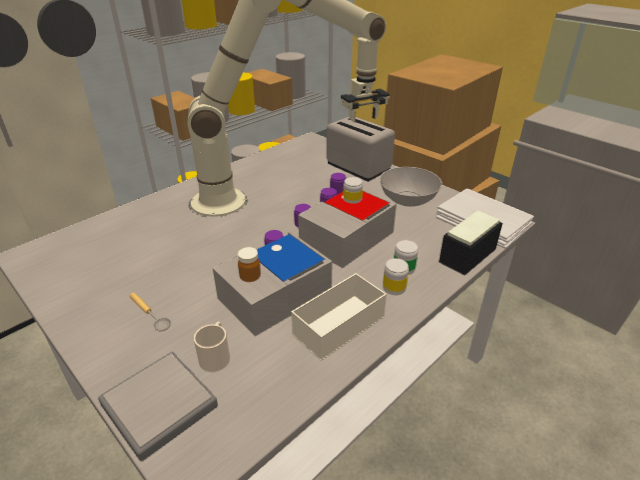

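View pics/d1.png

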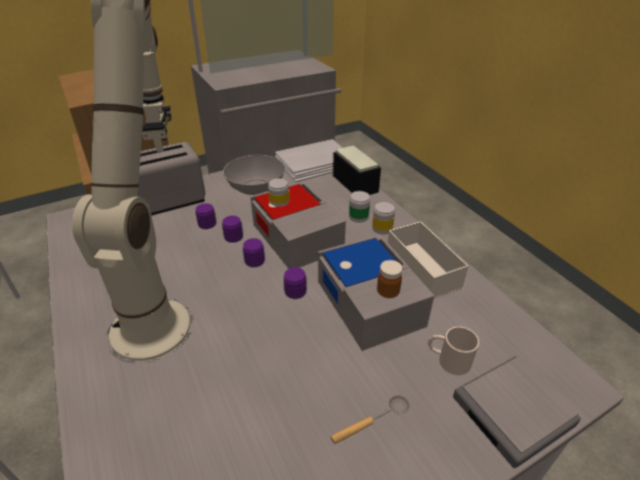

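The scene view shows the red chest at about (348,222) and the blue one at (272,275). For the tin, the candidates are:
- the grey tin with a yellow band on the red lid: scene (353,190), side (279,193)
- can_a, yellow band, on the table: scene (396,276)
- purple look-alikes: scene (338,182), (328,197), (302,214) and (274,238)
- the amber jar on the blue chest: scene (249,264)

I choose the tin on the red lid and will check it in a close crop.

```bash
python3 - <<'E'
import cv2,numpy as np
a=cv2.imread('pics/s1.png')[165:265,290:410]; b=cv2.imread('pics/d1.png')[170:270,240:360]
cv2.imwrite('pics/c1.png',np.vstack([cv2.resize(x,(720,600),interpolation=cv2.INTER_CUBIC)[:,:] for x in(a,)]))
cv2.imwrite('pics/c2.png',cv2.resize(b,(720,600),interpolation=cv2.INTER_CUBIC))
E
```

```text
(no output)
```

View pics/c1.png

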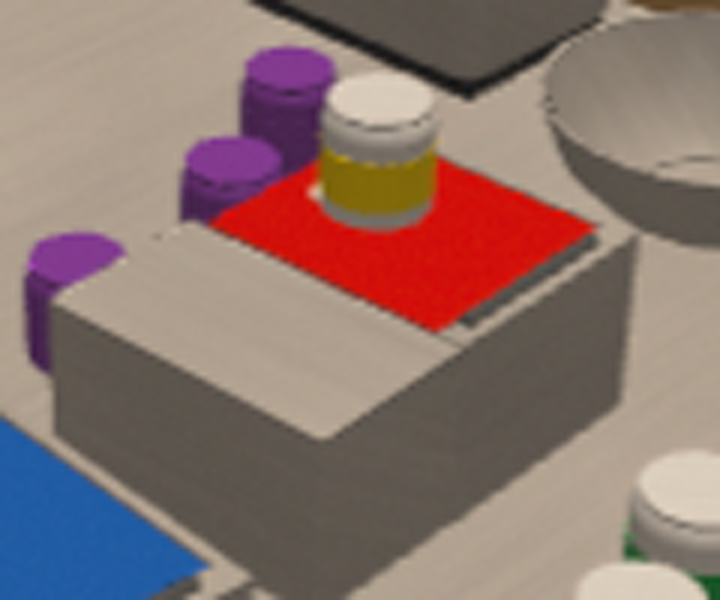

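View pics/c2.png

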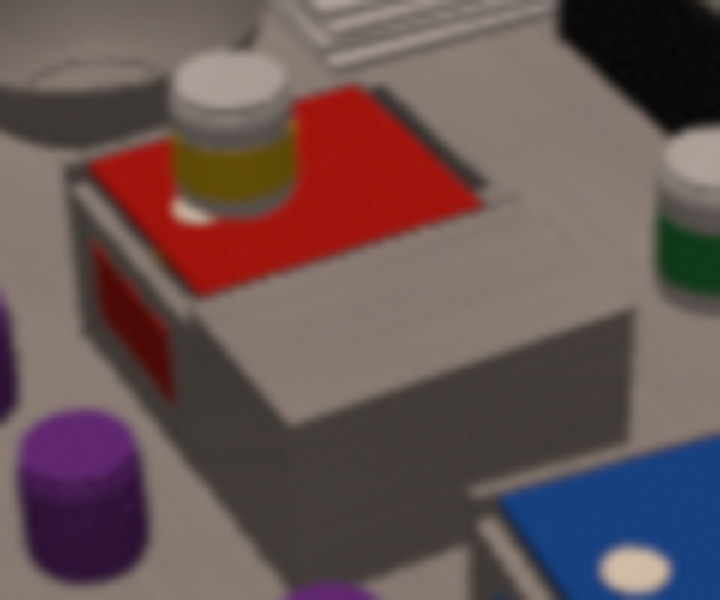

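The crops confirm the grey tin with the yellow band on the red lid, with the white mark partly hidden in front of it. The landing lies to the right of the lid (-y). I'll fit the chest pose from the corners.

```bash
cat > fit.py <<'E'
from h import *
from scipy.optimize import least_squares
S=[((325,438),(100,-140),120),((52,300),(-100,-140),120),((637,238),(100,140),120),((598,228),(80,130),120.5),((435,333),(80,-20),120.5),((210,222),(-90,-20),120.5)]
D=[((632,310),(100,-140),120),((290,425),(-100,-140),120),((205,297),(-90,-20),120.5),((485,203),(80,-20),120.5),((358,88),(80,130),120.5),((88,162),(-90,130),120.5)]
s=lambda p:(290+(p[0]+.5)/6-.5,165+(p[1]+.5)/6-.5); d=lambda p:(240+(p[0]+.5)/6-.5,170+(p[1]+.5)/6-.5)
W=np.array([at_z('s1',s(p),z)[:2] for p,_,z in S]+[at_z('d1',d(p),z)[:2] for p,_,z in D]); C=np.array([c for _,c,_ in S+D],float)
def R(t): return np.array([[np.cos(t),-np.sin(t)],[np.sin(t),np.cos(t)]])
r=least_squares(lambda v:((C@R(v[2]).T+v[:2])-W).ravel(),[600,300,0],loss='soft_l1',f_scale=3)
print(r.x,np.degrees(r.x[2])); print(np.round(r.fun.reshape(-1,2),1))
t1=at_z('s1',s((381,102)),190)[:2];t2=at_z('d1',d((229,83)),190)[:2]
Ri=R(r.x[2]).T
print('tin',t1,t2,'chest',Ri@(t1-r.x[:2]),Ri@(t2-r.x[:2]))
for c in((-55,55),(0,-81)): print(c,R(r.x[2])@c+r.x[:2])
# purple tops, table, z unknown ~ 70
for f,uv in(('s1',(338,177)),('s1',(328,192)),('d1',(206,208)),('d1',(233,220)),('d1',(254,243)),('d1',(295,273))): print(f,at_z(f,uv,70).round(0))
E
python3 fit.py
```

```text
[525.61500162 176.60893897 -62.79246271] -3597.7430985122246
[[-1.9 -6.7]
 [-6.1 -3.9]
 [-4.2  2.1]
 [-1.7 -0.9]
 [-2.2 -1.5]
 [-4.3 -4.1]
 [ 6.9  2.5]
 [ 1.9  0.4]
 [ 1.8  2.9]
 [ 2.8 -1.1]
 [ 5.4  7.4]
 [ 2.5  2.4]]
tin [497.33568077 237.0095034 ] [488.21215949 232.56316557] chest [-25.87879971  61.46735635] [-35.17034144  57.38375342]
(-55, 55) [468.49175542 229.40036578]
(0, -81) [528.8047959   95.67177067]
s1 [287. 389.  70.]
s1 [342. 276.  70.]
d1 [280. 388.  70.]
d1 [339. 276.  70.]
d1 [356. 129.  70.]
d1 [410. -54.  70.]
```

Request:
{"method": "drive_tool", "body": {
  "rows": [
    [[-0.036, -0.02, -0.0015, 0, 0, 0], [-0.036, -0.02, -0.0015, 0, 0, 0], [-0.036, -0.02, -0.0015, 0, 0, 0], [-0.036, -0.02, -0.0015, 0, 0, 0], [-0.036, -0.02, -0.0015, 0, 0, 0]]
  ],
  "grip": 0
}}

```text
clock: 0.6
tcp_pos: [349.1, 460.4, 233.9]
tool_rot: [[-0.946, 0.324, -0.0], [0.324, 0.946, -0.001], [0.0, -0.001, -1.0]]
force: [0.3, 0.4, 0.6]
grip_width: 56.2
gripper_force: 0.0
```

Request:
{"method": "drive_tool", "body": {
  "rows": [
    [[-0.036, -0.02, -0.0015, 0, 0, 0], [-0.036, -0.02, -0.0015, 0, 0, 0], [-0.036, -0.02, -0.0015, 0, 0, 0], [-0.036, -0.02, -0.0015, 0, 0, 0], [-0.036, -0.02, -0.0015, 0, 0, 0]]
  ]
}}

```text
clock: 1.1
tcp_pos: [487.0, 307.6, 241.5]
tool_rot: [[-0.946, 0.324, -0.0], [0.324, 0.946, -0.0], [0.0, -0.0, -1.0]]
force: [0.2, 0.8, 1.3]
grip_width: 46.2
gripper_force: 0.0
```

Request:
{"method": "drive_tool", "body": {
  "rows": [
    [[0, 0, 0, 0, 0, 0.1334], [0, 0, 0, 0, 0, 0.1334], [0, 0, 0, 0, 0, 0.1334], [0, 0, 0, 0, 0, 0.1334], [0, 0, 0, 0, 0, 0.1334]]
  ]
}}

```text
clock: 1.6
tcp_pos: [486.0, 308.9, 241.2]
tool_rot: [[-0.538, 0.843, -0.001], [0.843, 0.538, -0.001], [0.0, -0.001, -1.0]]
force: [0.0, 0.6, 0.0]
grip_width: 45.5
gripper_force: 0.0
```

Request:
{"method": "drive_tool", "body": {
  "rows": [
    [[0, 0, 0, 0, 0, 0.1334], [0, 0, 0, 0, 0, 0.1334], [0, 0, 0, 0, 0, 0.1334], [0, 0, 0, 0, 0, 0.1334], [0, 0, 0, 0, 0, 0]]
  ]
}}

```text
clock: 2.1
tcp_pos: [486.0, 309.0, 241.3]
tool_rot: [[-0.039, 0.999, -0.001], [0.999, 0.039, -0.001], [-0.001, -0.001, -1.0]]
force: [-0.2, -1.2, -0.5]
grip_width: 46.2
gripper_force: 0.0
```

```bash
python3 - <<'E'
from h import *
shot('wrist','w1')
s=manip.sense(); print(s['clock'],s['tcp_pos'],np.round(s['tool_rot'],3),s['force'],s['qpos'],s['grip_width'])
E
```

```text
2.15 [485.97498822 309.08721582 241.30846815] [[-0.043  0.999 -0.001]
 [ 0.999  0.043 -0.001]
 [-0.001 -0.001 -1.   ]] [0.18691711 0.372327   0.69055166] [-30.21987762  18.62844063  -6.09619268  99.38827316   2.20288429
  62.14866634 -34.54022377] 46.082294485405846
```

View pics/w1.png

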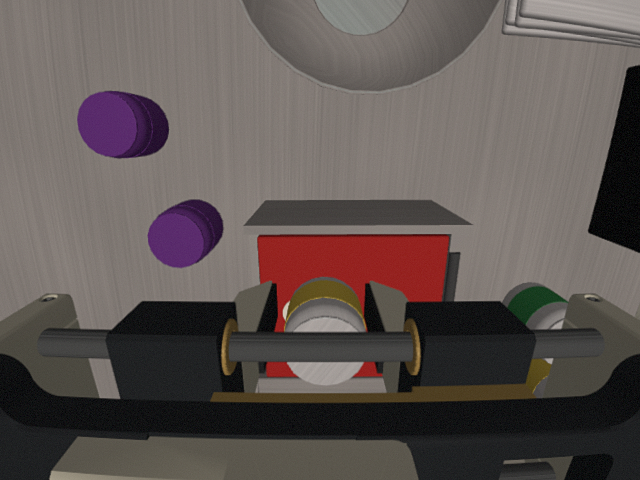

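The wrist view shows the tin top centred near (325,350), between the fingers laterally. The lid's left corners are at (258,236) and (449,236). I'll check both.

```bash
python3 - <<'E'
from h import *
a=at_z('w1',(258,236),120.5);b=at_z('w1',(449,236),120.5);t=at_z('w1',(325,350),190)
th=np.arctan2(*(b-a)[1::-1]);print(a,b,np.linalg.norm(b-a),np.degrees(th),t)
ex=np.array([np.cos(th),np.sin(th)]);ey=np.array([-ex[1],ex[0]])
o=(a+b)[:2]/2+5*ex-130*ey;print('chest',o,'tin chest',ex@(t[:2]-o),ey@(t[:2]-o))
print(ld('w1')[2][:3,3])
E
```

```text
[431.14119284 305.88754422 120.5       ] [598.29862718 312.55050762 120.5       ] 167.2901758520955 2.2826246978543736 [491.6003054 241.4155434 190.       ]
chest [524.89368385 179.5213223 ] tin chest -30.801789555726664 63.17114384092731
[482.48790756 391.86799199 398.70339574]
```

Request:
{"method": "drive_tool", "body": {
  "rows": [
    [[0, 0.003, 0.025, 0, 0, 0], [0, 0, 0.025, 0, 0, 0], [0, 0, 0.025, 0, 0, 0], [0, 0, 0.018, 0, 0, 0], [0, 0, 0.008, 0, 0, 0]]
  ]
}}

```text
clock: 2.65
tcp_pos: [488.0, 308.4, 138.5]
tool_rot: [[-0.044, 0.999, -0.003], [0.999, 0.044, -0.002], [-0.002, -0.003, -1.0]]
force: [-0.3, -0.3, 0.2]
grip_width: 46.1
gripper_force: 0.0
```

Request:
{"method": "drive_tool", "body": {
  "rows": [
    [[-0.01, 0, 0, 0, 0, 0], [-0.01, 0, 0, 0, 0, 0], [-0.008, 0, 0, 0, 0, 0], [-0.006, 0, 0, 0, 0, 0], [-0.006, 0, 0, 0, 0, 0]]
  ]
}}

```text
clock: 3.15
tcp_pos: [491.4, 269.0, 141.6]
tool_rot: [[-0.04, 0.999, 0.001], [0.999, 0.04, 0.001], [0.001, 0.001, -1.0]]
force: [0.7, 1.7, 0.4]
grip_width: 45.9
gripper_force: 0.8
```

Request:
{"method": "drive_tool", "body": {
  "rows": [
    [[-0.008, 0, 0, 0, 0, 0], [-0.01, 0, 0, 0, 0, 0], [-0.01, 0, 0, 0, 0, 0], [-0.01, 0, 0, 0, 0, 0], [-0.01, 0, 0, 0, 0, 0]]
  ]
}}

```text
clock: 3.65
tcp_pos: [493.1, 220.8, 141.0]
tool_rot: [[-0.04, 0.999, 0.001], [0.999, 0.04, 0.001], [0.001, 0.001, -1.0]]
force: [0.4, 3.1, 3.5]
grip_width: 45.9
gripper_force: 2.1
```

```bash
python3 - <<'E'
from h import *
shot('scene','s2')
s=manip.sense(); print(s['clock'],s['tcp_pos'],s['force'])
a=cv2.imread('pics/s2.png')[140:265,280:430]; cv2.imwrite('pics/c3.png',cv2.resize(a,(720,600),interpolation=cv2.INTER_CUBIC))
E
```

```text
3.7 [493.26662704 218.33970447 140.76620921] [0.06246068 0.39351541 1.4890069 ]
```

View pics/c3.png

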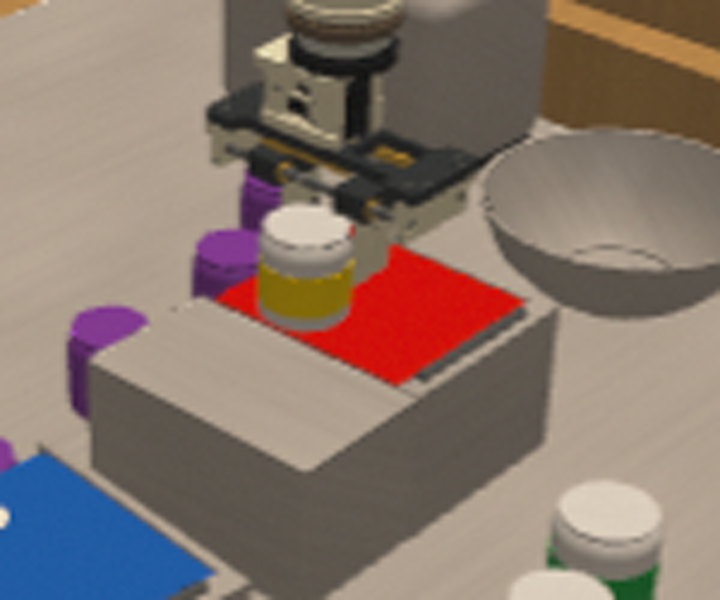

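The tin stands upright, cradled by the fingertips, with its top at crop (306,228). I'll keep sliding.

Request:
{"method": "drive_tool", "body": {
  "rows": [
    [[-0.008, 0, 0, 0, 0, 0], [-0.01, 0, 0, 0, 0, 0], [-0.01, 0, 0, 0, 0, 0], [-0.01, 0, 0, 0, 0, 0], [-0.01, 0, 0, 0, 0, 0]]
  ]
}}

```text
clock: 4.2
tcp_pos: [494.5, 172.0, 140.4]
tool_rot: [[-0.04, 0.999, -0.001], [0.999, 0.04, -0.001], [-0.001, -0.001, -1.0]]
force: [-0.6, 1.3, 0.6]
grip_width: 46.0
gripper_force: 1.3
```

Request:
{"method": "drive_tool", "body": {
  "rows": [
    [[-0.01, 0, 0, 0, 0, 0], [-0.01, 0, 0, 0, 0, 0], [-0.008, 0, 0, 0, 0, 0], [-0.006, 0, 0, 0, 0, 0], [-0.003, 0, 0, 0, 0, 0]]
  ]
}}

```text
clock: 4.7
tcp_pos: [496.2, 135.5, 140.6]
tool_rot: [[-0.04, 0.999, -0.0], [0.999, 0.04, -0.0], [-0.0, -0.0, -1.0]]
force: [-0.3, 0.4, -0.6]
grip_width: 45.8
gripper_force: 1.0
```

```bash
python3 - <<'E'
from h import *
shot('scene','s3')
s=manip.sense(); print(s['clock'],s['tcp_pos'],s['force'])
a=cv2.imread('pics/s3.png')[140:265,280:430]; cv2.imwrite('pics/c4.png',cv2.resize(a,(720,600),interpolation=cv2.INTER_CUBIC))
E
```

```text
4.75 [496.27736648 135.33640116 140.60855704] [-0.5674454  -0.56429844 -0.6577959 ]
```

View pics/c4.png

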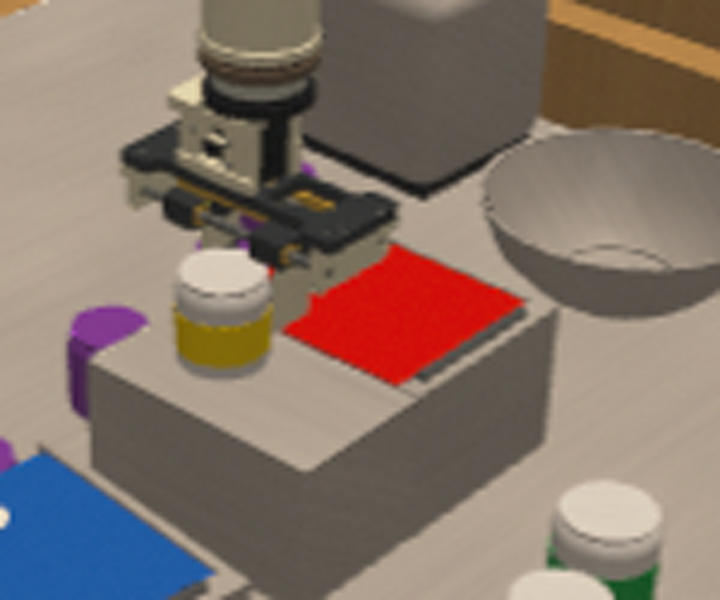

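```bash
python3 - <<'E'
from h import *
t=at_z('s3',(326.06,196.27),190)[:2]; th=np.radians(2.27)
for o in((525.2,178),(528,180)):
    d=t-np.array(o); print(t,d[0]*np.cos(th)+d[1]*np.sin(th),-d[0]*np.sin(th)+d[1]*np.cos(th))
E
```

```text
[501.56054886 101.99384914] -26.63139856951661 -75.01018083855435
[501.56054886 101.99384914] -29.508418548793237 -76.89770727249982
```

The tin stands on the landing at chest (-28,-76), needing y within -107 to -55. I'll retreat, shut the fingers and hover over the mark.

Request:
{"method": "drive_tool", "body": {
  "rows": [
    [[0.01, 0, 0, 0, 0, 0], [0.02, 0, 0, 0, 0, 0], [0.022, -0.008, -0.005, 0, 0, 0], [0.022, -0.008, -0.005, 0, 0, 0], [0.0225, -0.0085, 0, 0, 0, 0]]
  ]
}}

```text
clock: 5.25
tcp_pos: [467.9, 234.2, 151.5]
tool_rot: [[-0.041, 0.999, 0.001], [0.999, 0.041, 0.001], [0.001, 0.001, -1.0]]
force: [-0.0, -0.4, -0.3]
grip_width: 46.0
gripper_force: 0.0
```

Request:
{"method": "drive_tool", "body": {
  "rows": [
    [[0, 0, 0, 0, 0, 0], [0, 0, 0, 0, 0, 0], [0, 0, 0, 0, 0, 0], [0, 0, 0, 0, 0, 0], [0, 0, 0, 0, 0, 0]]
  ],
  "grip": 1
}}

```text
clock: 5.75
tcp_pos: [468.3, 231.0, 150.6]
tool_rot: [[-0.039, 0.999, -0.0], [0.999, 0.039, -0.0], [-0.0, -0.0, -1.0]]
force: [1.0, -0.1, 0.4]
grip_width: 10.6
gripper_force: 0.0
```

```bash
python3 - <<'E'
from h import *
shot('side','d4')
s=manip.sense(); print(s['clock'],s['tcp_pos'],s['force'],s['grip_width'])
a=cv2.imread('pics/d4.png')[150:250,230:350]; cv2.imwrite('pics/c5.png',cv2.resize(a,(720,600),interpolation=cv2.INTER_CUBIC))
d=s['tcp_pos'][:2]-np.array([525.2,178]);th=np.radians(2.27);print(d[0]*np.cos(th)+d[1]*np.sin(th),-d[0]*np.sin(th)+d[1]*np.cos(th))
E
```

```text
5.8 [468.25123834 231.11464852 150.66329927] [ 0.3934677  -0.16120406  0.55030185] 6.236814392476286
-54.80027492210361 55.328629219480916
```

View pics/c5.png

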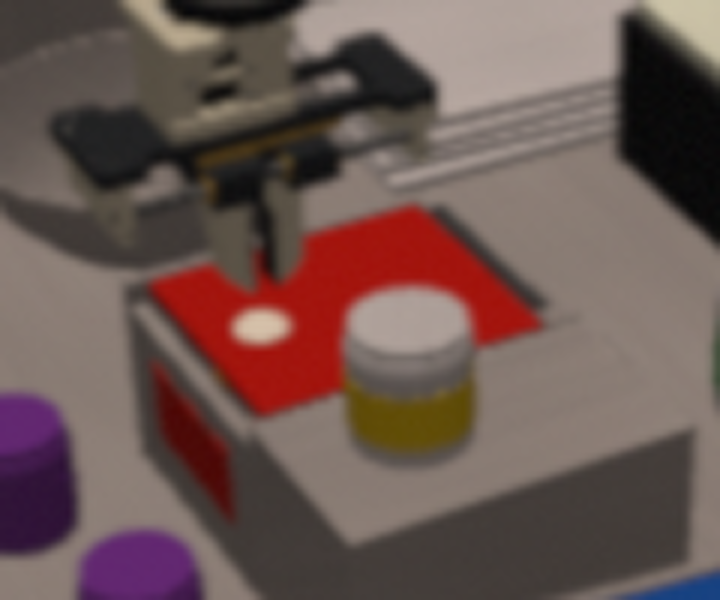

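The mark at crop (261,327) lies below the closed fingertips at crop (258,285). The tin stands clear on the landing. I'll check the mark's position and start down.

```bash
python3 - <<'E'
from h import *
print(at_z('d4',(230+261.5/6-.5,150+327.5/6-.5),120.5), at_z('d4',(230+258.5/6-.5,150+285.5/6-.5),150.5))
E
```

```text
[465.85672327 229.14295302 120.5       ] [464.203839   224.34904783 150.5       ]
```

Request:
{"method": "drive_tool", "body": {
  "rows": [
    [[0, 0, 0.012, 0, 0, 0], [0, 0, 0.01, 0, 0, 0], [0, 0, 0.004, 0, 0, 0], [0, 0, 0, 0, 0, 0]]
  ]
}}

```text
clock: 6.2
tcp_pos: [467.0, 231.4, 123.3]
tool_rot: [[-0.04, 0.999, -0.002], [0.999, 0.04, -0.001], [-0.001, -0.002, -1.0]]
force: [-0.7, 0.2, 0.4]
grip_width: 1.2
gripper_force: 0.0
```

Request:
{"method": "drive_tool", "body": {
  "rows": [
    [[0, 0, 0.002, 0, 0, 0], [0, 0, 0.002, 0, 0, 0], [0, 0, 0.001, 0, 0, 0], [0, 0, 0, 0, 0, 0]]
  ]
}}

```text
clock: 6.6
tcp_pos: [468.1, 232.1, 120.3]
tool_rot: [[-0.04, 0.999, 0.001], [0.999, 0.04, 0.0], [0.0, 0.001, -1.0]]
force: [-1.8, -0.7, 4.6]
grip_width: -0.1
gripper_force: 2.6
```

Request:
{"method": "drive_tool", "body": {
  "rows": [
    [[0, 0, 0.001, 0, 0, 0], [0, 0, 0.001, 0, 0, 0], [0, 0, 0, 0, 0, 0]]
  ]
}}

```text
clock: 6.9
tcp_pos: [468.2, 232.1, 118.6]
tool_rot: [[-0.04, 0.999, 0.001], [0.999, 0.04, 0.0], [0.0, 0.001, -1.0]]
force: [-1.7, -1.1, 7.4]
grip_width: 0.4
gripper_force: 3.5
```

Request:
{"method": "drive_tool", "body": {
  "rows": [
    [[0, 0, 0.001, 0, 0, 0], [0, 0, 0.001, 0, 0, 0], [0, 0, 0.001, 0, 0, 0], [0, 0, 0, 0, 0, 0]]
  ]
}}

```text
clock: 7.3
tcp_pos: [468.1, 232.1, 115.6]
tool_rot: [[-0.041, 0.999, 0.001], [0.999, 0.041, 0.0], [0.0, 0.001, -1.0]]
force: [-1.8, -1.9, 8.1]
grip_width: 0.3
gripper_force: 3.7
```

Request:
{"method": "drive_tool", "body": {
  "rows": [
    [[0, 0, -0.005, 0, 0, 0], [0, 0, -0.02, 0, 0, 0], [0, 0, -0.03, 0, 0, 0], [0, 0, -0.04, 0, 0, 0], [0, 0, -0.04, 0, 0, 0]]
  ]
}}

```text
clock: 7.8
tcp_pos: [467.5, 231.6, 250.9]
tool_rot: [[-0.04, 0.999, -0.001], [0.999, 0.04, -0.0], [-0.0, -0.001, -1.0]]
force: [0.1, 0.5, -0.1]
grip_width: 0.1
gripper_force: 0.0
```

Request:
{"method": "drive_tool", "body": {
  "rows": [
    [[0.02, 0, -0.02, 0, 0, 0], [0.02, 0, -0.02, 0, 0, 0], [0.02, 0, 0, 0, 0, 0], [0, 0, 0, 0, 0, 0], [0, 0, 0, 0, 0, 0]]
  ]
}}

```text
clock: 8.3
tcp_pos: [465.1, 291.5, 289.4]
tool_rot: [[-0.041, 0.999, -0.001], [0.999, 0.041, -0.001], [-0.001, -0.001, -1.0]]
force: [0.4, -0.5, 0.1]
grip_width: 0.7
gripper_force: 0.0
```

Request:
{"method": "drive_tool", "body": {
  "rows": [
    [[0, 0, 0, 0, 0, 0], [0, 0, 0, 0, 0, 0], [0, 0, 0, 0, 0, 0], [0, 0, 0, 0, 0, 0], [0, 0, 0, 0, 0, 0]]
  ]
}}

```text
clock: 8.8
tcp_pos: [465.6, 291.6, 289.7]
tool_rot: [[-0.04, 0.999, -0.0], [0.999, 0.04, -0.0], [-0.0, -0.0, -1.0]]
force: [0.0, 0.2, -0.2]
grip_width: 0.3
gripper_force: 0.0
```

```bash
python3 - <<'E'
from h import *
shot('side','d5')
s=manip.sense(); print(s['clock'],s['tcp_pos'],s['force'])
E
```

```text
8.85 [465.52474709 291.65941361 289.70803392] [ 0.94053187 -0.4141634  -0.65786375]
```

View pics/d5.png

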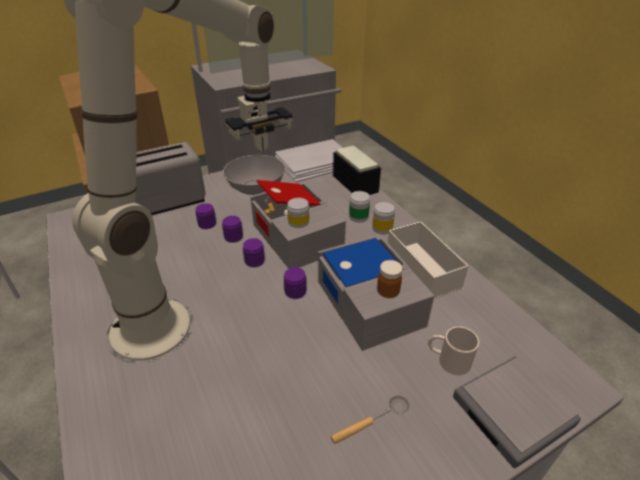

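The red lid is ajar at (288,192). The tin stands on the landing at (298,212), the blue lid is shut at (365,260), and everything else is where it was.

```bash
python3 -c "from plant import finish_job; print(finish_job())"
```

```text
the job is handed in; nothing more can be done
None
```

The job is handed in: I slid the tin onto the bare steel landing, where it stands upright, then pressed the mark so the red lid sprang ajar; the last picture shows the blue lid shut and everything else in place.

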